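# Hold a tube rack against the shaker's stop bar for clamping

### The job

Pick up the green tube rack, keep it upright, and set it down gently on the shaker's platform, lengthwise between the two cross-bars. Then slide it end-on and square against the blue-sleeved stop bar, near the bar's middle, and press it there, flat on the platform, with a light, steady push of about 8 N (5 to 12 N; a shove above 20 N bends the bar) for at least two seconds, and finish still pressing: I will then bring up the bare steel clamp bar, with the yellow knobs, and tighten it, so leave that bar, the bottle, the tip box and the pipette where they are.

Things in the scene. Friction and masses are not known exactly. Their poses are not given: they have to be found in the camera images.
- rack_center (a point): Centre of the loose green microtube rack: a solid block 136 mm long (its x axis), 56 mm wide (y) and 36 mm high (z), its base 18 mm below this point; 0.11 to 0.22 kg. Ten capped tubes, fast in the rack, stand up to 18 mm above its top face near its two ends; the middle 50 mm of its length has none. It starts on the bench. Grip it across its 56 mm width.
- platform_center (a point): Centre of the upper face of the fixed, flat platform of a white orbital shaker: 300 mm (x) by 280 mm (y), 113 mm above the bench. The cross-bars lie along y, one on each side, 100 to 120 mm off in x; either may be the stop bar. Side rails 14 mm high run along x, 128 mm off in y. A rack pressed down on it drags: that friction is felt at the wrist but does not reach the bar.
- stop_center (a point): Middle of the stop bar, on its axis, 22 mm above the platform; it lies along the platform's y. A steel rod fixed on end blocks with black knobs, in a round blue soft-rubber sleeve of 10 mm radius and 210 mm length. The sleeve gives along the platform's x as a spring of 2.5 N per mm (5 N at 2 mm, 12 N at 4.8 mm), and springs back when let go.
- clamp_center (a point): Middle of the clamp bar, on its axis, 22 mm above the platform; it lies along the platform's y. Bare steel rod of 6 mm radius on end blocks with yellow knobs (knob tops 44 mm, studs 50 mm above the platform on both bars). It is not tightened and slides along the platform's x at a push of about 3 N: leave it alone.
- reagent_bottle: Bystander: amber bottle with white cap, 70 mm across, 130 mm tall; origin at the centre of its base.
- tip_box: Bystander: blue pipette-tip box with pale lid, 122 x 82 x 64 mm (x, y, z); origin at the centre of its base.
- pipette: Bystander: white pipette lying on the bench along its x axis, about 240 mm long, 26 mm thick, with a finger hook reaching 40 mm to its +y; origin underneath, about its middle.
Mind the look-alikes: they are no part of the job. Of the things that look like the part that bears rack_center, the larger one is meant.

How it is judged:
By the outcome, as a careful person would: the job done as asked, in the order asked, and still so for the second after the job is handed in, while the arm keeps its last pose, push and grip.
It also fails if it takes over 56 s, if anything falls off the work surface, if the arm or the gripper's body presses on something with over 40 N, if the wrist force passes 120 N, or if a joint passes its speed limit or range.

### The arm

A 7-joint arm with a two-finger parallel gripper is mounted at the origin on the work surface. World frame = base frame: x ahead of the robot, y to its left, z up, the work surface at z = 0. Lengths are in m, angles in rad, forces in N, time in s.
With the tool pointing down it reaches from about 0.425 to 0.925 m from the base axis. Payload 6.8 kg.
Tool frame: the origin (TCP) lies on the centre line of the jaws, within the pads' length; the fingertips stand 19 mm ahead of it and the grasp point (between the pads) is the TCP (tcp_to_tips is the distance from the TCP to the fingertips, in m); x points along the fingers, y is the direction in which the jaws open and shut, and the axes are right-handed (so a half turn about x gives the same grasp; the last joint's range is limited). The gripper opens to 85 mm and grips with 20 to 120 N. Pads are 22 mm wide; open, the fingers measure 114 mm over their backs; the gripper's body (76 mm by 85 mm) begins 54 mm behind the grasp point. The pads swing forward as they close: fully open they stand 13 mm farther back than shut.
Start: joints at [1.028, 0.477, 0.022, 1.555, -0.011, 1.109, -0.083], TCP at [0.284, -0.612, 0.25] pointing down, gripper open.
Joint ranges: [-2.96, 2.96], [-0.34, 2.1], [-1.41, 1.46], [0.24, 2.44], [-1.37, 4.51], [0.17, 1.92], [-2.96, 2.96]. Speed limits (rad/s): [2.39, 2.39, 3.14, 3.14, 3.14, 3.14, 3.14].

### API

Orientations are given as a unit quaternion [w, x, y, z].
In Python, from station import get_obs, read_camera, hand_in, spot_in, cut_out, tcp_to_tips gives the robot as it stands.
- The arm moves only by the shell command python3 -m jog 'ROWS' [FORCE]. ROWS is JSON, a list of rows, each an object of numbers: "gripper": the closure, from 0 (fully open) to 1 (shut); "dx", "dy", "dz": the shift along the world's x, y, z in m; "rx", "ry", "rz": the turn, a rotation vector about the world's x, y, z in degrees. In form: [{"gripper": .., "dx": .., "dy": .., "dz": .., "rx": .., "ry": .., "rz": ..}, ...]. A call has 1 to 10 rows; each row is the pose to reach, as a shift and turn from the pose commanded when the call began; what a row does not reach only later rows make up. A row lasts 1/10 s, in which the tool goes at most 50 mm and 8.59 degrees, less where a joint would pass 70% of its speed; a pose out of reach is approached as far as the arm can. A call with a gripper value outside its range is refused whole. The fingers move at their own pace and stop on an object; FORCE is the grip in N (left out, the last holds). Time passes only in rows, so rows that repeat a pose let the fingers close. It gives the time, the measured TCP pose, the force and the opening at its end, in the units of the state.
- get_obs(): the state, without advancing time (a new reading comes with each control period).
- read_camera(name): name is "scene" or "top"; returns a dict with "pixels" (400x640x3 uint8, blue, green, red), "range_z" (400x640 float32, m along the optical axis (not along the pixel's ray), 0 where there is no reading), "camera_matrix" (3x3 intrinsics, pixels), "D" ([k1, k2, p1, p2, k3] as OpenCV has them; the pictures are not rectified), "cam_to_world" (4x4, takes a point from camera to world coordinates). Camera axes: x right, y down, z forward; pixel columns grow to the right and rows downward; lengths in m; the calibration is good to about 2 mm. A picture is of the moment at which its call begins.
- hand_in(): hands the job in, once; it reports no verdict.
Trained networks look in the newest picture that a camera, given by its name, has taken for a name from the list of things; names that differ only in an ending like _2 or _b are one class to them, and where a whole thing is asked for, a point or a joint stands for the part that bears it (a point fixed in the world has none). Each returns a list of dicts, best first, with "conf" (0 to 1); they miss things now and then, are a little off and sometimes report something else, mostly with a low value. They report only what shows in the picture. A call takes as long as a camera call. They do not tell look-alikes from the thing itself.
- spot_in(camera, label): "box" ([centre column, centre row, width, height] in pixels, round what is visible of it).
- cut_out(camera, label): "mask" (400x640 bool, what is visible of it) and "box" ([centre column, centre row, width, height] in pixels, round what is visible of it).
The state is a dict: "t": time; "q": joint angles; "joint_vel": joint speeds; "joint_torque": joint torques, N m; "eef_pos": TCP position; "tool_rot": TCP orientation; "contact_force": force on the tool from outside, world axes, zero at the start; "torque": the same for the moment, N m; "gripper_width": opening from 0.0 (shut) to 1.0 (fully open).
Only numpy, scipy, OpenCV 4.12 (cv2) and the standard library are available. Lean on these libraries where they do the work, as an engineer would, in place of code of your own. Each camera call takes 0.05 s, during which the arm holds its last target. There are 200 camera calls.

## Working session

There is one attempt and no reset: what is moved stays moved. The work goes in short steps, Python scripts to look and compute and a shell command to move; the robot and the scene stay as the last step left them, time stands still between calls to the robot, and variables do not carry over. Pictures are saved under pics/ and viewed, about 8 in all and at most 12, crops included, and the job is handed in when it is done.

```bash
mkdir -p pics; cat > h.py <<'E'
import numpy as np, cv2
from station import *
def cloud(c):
    K,D,T=np.array(c["camera_matrix"]),np.array(c["D"]),np.array(c["cam_to_world"])
    h,w=c["range_z"].shape
    u,v=np.meshgrid(np.arange(w),np.arange(h))
    n=cv2.undistortPoints(np.stack([u,v],-1).reshape(-1,1,2).astype(np.float64),K,D).reshape(h,w,2)
    z=c["range_z"]
    P=np.dstack([n[...,0]*z,n[...,1]*z,z])
    P=P@T[:3,:3].T+T[:3,3]
    P[z<=0]=np.nan
    return P
E
python3 - <<'E'
from h import *
o=get_obs();print(o["t"],o["eef_pos"],o["tool_rot"],o["gripper_width"],tcp_to_tips,o["contact_force"])
for n in ["top","scene"]:
    c=read_camera(n);cv2.imwrite(f"pics/{n}0.png",c["pixels"]);np.savez(f"{n}0.npz",P=cloud(c),px=c["pixels"])
    print(n,np.array(c["cam_to_world"])[:3,3].round(3))
    for l in ["rack_center","platform_center","stop_center","clamp_center","reagent_bottle","tip_box","pipette"]:
        print(l,[(round(d["conf"],2),np.round(d["box"]).tolist()) for d in spot_in(n,l)])
E
```

```text
0.0 [ 0.28407137 -0.61171522  0.24934498] [-0.15192395 -0.69026325 -0.15313616  0.69065554] 0.9984647056293093 0.019 [ 0.319916    0.08353759 -0.08569477]
top [ 0.342 -0.145  1.432]
rack_center [(0.92, [321.0, 201.0, 29.0, 33.0]), (0.66, [215.0, 195.0, 111.0, 118.0]), (0.63, [364.0, 212.0, 22.0, 42.0])]
platform_center [(0.66, [215.0, 196.0, 109.0, 121.0])]
stop_center [(0.77, [218.0, 231.0, 96.0, 27.0])]
clamp_center [(0.97, [203.0, 158.0, 97.0, 36.0])]
reagent_bottle [(0.91, [316.0, 150.0, 23.0, 30.0])]
tip_box []
pipette [(0.71, [345.0, 266.0, 12.0, 76.0])]
scene [1.192 0.359 0.622]
rack_center [(0.62, [263.0, 210.0, 50.0, 42.0]), (0.57, [298.0, 241.0, 24.0, 31.0])]
platform_center []
stop_center [(0.68, [412.0, 282.0, 160.0, 59.0]), (0.57, [434.0, 217.0, 133.0, 45.0])]
clamp_center [(0.81, [413.0, 283.0, 160.0, 62.0]), (0.53, [264.0, 211.0, 52.0, 43.0])]
reagent_bottle [(0.72, [259.0, 261.0, 38.0, 63.0])]
tip_box [(0.64, [229.0, 185.0, 48.0, 37.0])]
pipette [(0.8, [317.0, 202.0, 49.0, 32.0])]
```

View pics/top0.png

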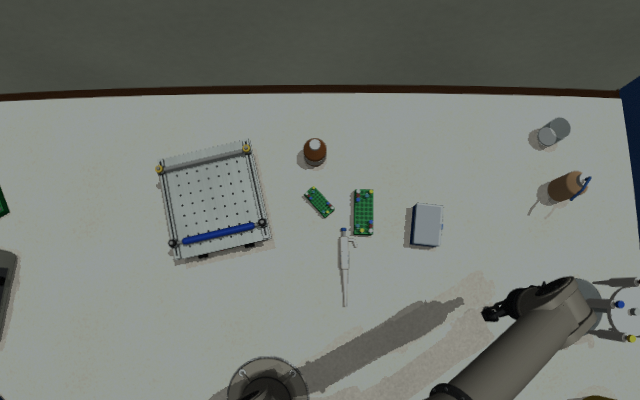

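View pics/scene0.png

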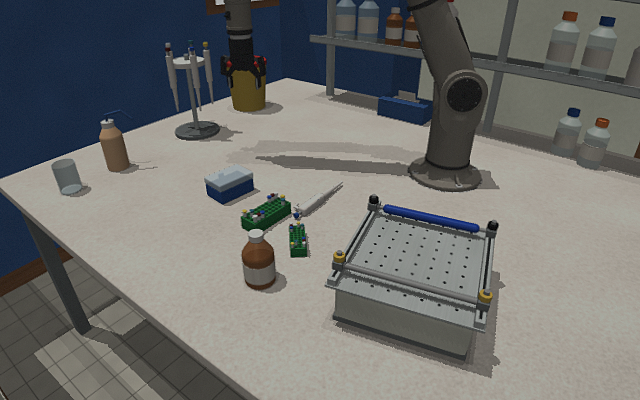

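Top view: two green racks, a small one at (320,201) and a larger one at (364,212). The larger fits the description (136 mm). The stop bar (blue, black knobs) is on the robot's side at (218,233), and the clamp bar (yellow knobs) is on the far side at (203,158). I'll measure these and confirm with a crop.

```bash
cat > m.py <<'E'
from h import *
d=np.load("top0.npz");P=d["P"];px=d["px"]
hsv=cv2.cvtColor(px,cv2.COLOR_BGR2HSV)
def rep(name,m):
    p=P[m];p=p[~np.isnan(p[:,0])]
    r=cv2.minAreaRect(p[:,:2].astype(np.float32)); b=cv2.boxPoints(r)
    print(name,len(p),"c",np.round(r[0],4),"size",np.round(r[1],4),"ang",round(r[2],2),"z pct",np.percentile(p[:,2],[5,50,95]).round(3))
    return p
roi=lambda x0,x1,y0,y1:np.pad(np.ones((y1-y0,x1-x0),bool),((y0,400-y1),(x0,640-x1)))
green=(hsv[...,0]>45)&(hsv[...,0]<85)&(hsv[...,1]>100)
Z=P[...,2]
for n,r in [("big",roi(345,385,180,245)),("small",roi(298,340,180,222))]:
    rep(n+" all",r&(Z>.012)); rep(n+" top",r&(Z>.028)&(Z<.042)); 
    p=rep(n+" tubes",r&(Z>.046))
pl=rep("plat",roi(150,280,130,270)&(abs(Z-.113)<.006))
rl=rep("shaker",roi(150,280,130,270)&(Z>.09))
blue=(hsv[...,0]>105)&(hsv[...,0]<130)&(hsv[...,1]>150)&roi(150,280,200,260)
p=rep("blue",blue&(Z>.12))
q=p[:,:2]-p[:,:2].mean(0);u,s,v=np.linalg.svd(q,full_matrices=False);print("blue dir",np.degrees(np.arctan2(v[0,1],v[0,0])),p.mean(0))
rep("bottle",roi(295,335,130,172)&(Z>.03));rep("tip",roi(400,450,195,255)&(Z>.03));rep("pip",roi(335,358,225,310)&(Z>.006))
bar=roi(165,250,145,180)&(Z>.126)
p=rep("clamp+knobs",roi(150,265,140,180)&(Z>.124))
for k,r in [("yl",roi(153,166,160,175)),("yr",roi(240,254,142,155)),("bl",roi(166,180,237,250)),("br",roi(255,270,216,230))]: rep(k,r&(Z>.146))
c=px[120:280,150:460];cv2.imwrite("pics/crop1.png",cv2.resize(c,None,fx=2.5,fy=2.5,interpolation=cv2.INTER_CUBIC))
E
python3 m.py
```

```text
big all 928 c [ 0.534  -0.2778] size [0.0801 0.1739] ang 82.34 z pct [0.02  0.036 0.054]
big top 690 c [ 0.5322 -0.2835] size [0.0743 0.1739] ang 77.43 z pct [0.031 0.035 0.04 ]
big tubes 139 c [ 0.5516 -0.2893] size [0.0483 0.1335] ang 86.77 z pct [0.049 0.053 0.057]
small all 428 c [ 0.5826 -0.1561] size [0.0966 0.0401] ang 41.6 z pct [0.019 0.026 0.04 ]
small top 134 c [ 0.5823 -0.1561] size [0.096  0.0368] ang 41.2 z pct [0.028 0.033 0.041]Traceback (most recent call last):
  File "m.py", line 14, in <module>
    p=rep(n+" tubes",r&(Z>.046))
  File "m.py", line 7, in rep
    print(name,len(p),"c",np.round(r[0],4),"size",np.round(r[1],4),"ang",round(r[2],2),"z pct",np.percentile(p[:,2],[5,50,95]).round(3))
                                                                                               ~~~~~~~~~~~~~^^^^^^^^^^^^^^^^^^
    return _quantile_unchecked(
        a, q, axis, out, overwrite_input, method, keepdims, weights)
    return _ureduce(a,
                    func=_quantile_ureduce_func,
    ...<5 lines>...
                    overwrite_input=overwrite_input,
                    method=method)
    r = func(a, **kwargs)
    result = _quantile(arr,
                       quantiles=q,
    ...<2 lines>...
                       out=out,
                       weights=wgt)
    slices_having_nans = np.isnan(arr[-1, ...])
                                  ~~~^^^^^^^^^
IndexError: index -1 is out of bounds for axis 0 with size 0
```

```bash
sed -i 's/^    p=p\[~/XX/; s/p=P\[m\];p=p/p=P[m];p=p/' m.py; sed -i 's/    r=cv2.minAreaRect/    if len(p)<5: return print(name,"none")\n    r=cv2.minAreaRect/; s/roi(345,385,180,245))/roi(345,385,180,245)\&~roi(335,358,222,245))/; s/rep(n+" top",r&(Z>.028)&(Z<.042))/rep(n+" green",r\&green\&(Z>.02)\&(Z<.042));rep(n+" top",r\&(Z>.030)\&(Z<.042))/' m.py; python3 m.py
```

```text
big all 819 c [ 0.5498 -0.2894] size [0.0567 0.1366] ang 87.75 z pct [0.03  0.036 0.054]
big green 590 c [ 0.5499 -0.2878] size [0.0535 0.1366] ang 87.75 z pct [0.03  0.035 0.04 ]
big top 644 c [ 0.5497 -0.2901] size [0.0553 0.137 ] ang 88.96 z pct [0.031 0.035 0.04 ]
big tubes 131 c [ 0.5516 -0.2893] size [0.0483 0.1335] ang 86.77 z pct [0.049 0.053 0.057]
small all 428 c [ 0.5826 -0.1561] size [0.0966 0.0401] ang 41.6 z pct [0.019 0.026 0.04 ]
small green 291 c [ 0.5826 -0.1554] size [0.0955 0.0382] ang 42.31 z pct [0.021 0.025 0.031]
small top 88 c [ 0.5822 -0.1558] size [0.0959 0.0368] ang 40.77 z pct [0.031 0.036 0.041]
small tubes none
plat 7529 c [0.5785 0.1488] size [0.3048 0.276 ] ang 12.83 z pct [0.108 0.112 0.117]
shaker 9928 c [0.5782 0.1503] size [0.304 0.279] ang 13.42 z pct [0.108 0.113 0.142]
blue 466 c [0.4739 0.1265] size [0.0195 0.2043] ang 13.28 z pct [0.137 0.142 0.147]
blue dir -76.78613011946351 [0.47365715 0.12486233 0.14221514]
bottle 503 c [ 0.7294 -0.1428] size [0.0688 0.0675] ang 2.67 z pct [0.045 0.092 0.131]
tip 1200 c [ 0.5065 -0.4773] size [0.0869 0.1245] ang 83.91 z pct [0.054 0.063 0.068]
pip 561 c [ 0.3889 -0.2357] size [0.0665 0.2399] ang 89.51 z pct [0.01  0.021 0.032]
clamp+knobs 688 c [0.6618 0.172 ] size [0.1201 0.2765] ang 11.46 z pct [0.125 0.138 0.158]
yl 50 c [0.6549 0.2975] size [0.018  0.0271] ang 14.14 z pct [0.147 0.155 0.165]
yr 51 c [0.7137 0.0518] size [0.0223 0.0202] ang 27.4 z pct [0.151 0.156 0.164]
bl 44 c [0.4444 0.2519] size [0.0169 0.0196] ang 3.71 z pct [0.148 0.157 0.162]
br 54 c [0.5028 0.0026] size [0.0198 0.0213] ang 34.26 z pct [0.15  0.157 0.163]
```

View pics/crop1.png

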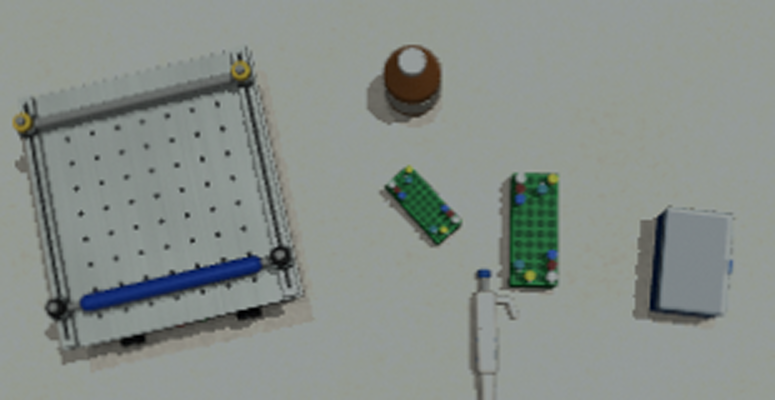

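The enlarged crop confirms it: the large rack is at crop (534,230), with the small look-alike at (424,206). The measured size, 137x56x36, matches. The rack's long axis is at about -2°, and platform x is at 13.3°. Next I work out the approach.

```bash
python3 - <<'E'
from h import *
from scipy.spatial.transform import Rotation as R
o=get_obs();w,x,y,z=o["tool_rot"];M=R.from_quat([x,y,z,w]).as_matrix()
print(o["t"],M.round(4)); print("jaw",np.degrees(np.arctan2(M[1,1],M[0,1])))
print("to rack",np.array([.550,-.289])-o["eef_pos"][:2],o["eef_pos"][2],o["q"])
E
```

```text
0.8 [[ 1.000e-04  4.213e-01 -9.069e-01]
 [-1.000e-04 -9.069e-01 -4.213e-01]
 [-1.000e+00  1.000e-04 -0.000e+00]]
jaw -65.08408702865708
to rack [0.26562901 0.32321909] 0.25033300275891135 [ 1.02790291  0.4769883   0.02236367  1.55535757 -0.01150134  1.10929113
 -0.0830397 ]
```

```bash
python3 -m jog '[{"gripper":0,"dx":0.266,"dy":0.323,"dz":-0.10,"rz":-27},{"gripper":0,"dx":0.266,"dy":0.323,"dz":-0.10,"rz":-27},{"gripper":0,"dx":0.266,"dy":0.323,"dz":-0.10,"rz":-27},{"gripper":0,"dx":0.266,"dy":0.323,"dz":-0.10,"rz":-27},{"gripper":0,"dx":0.266,"dy":0.323,"dz":-0.10,"rz":-27},{"gripper":0,"dx":0.266,"dy":0.323,"dz":-0.10,"rz":-27},{"gripper":0,"dx":0.266,"dy":0.323,"dz":-0.10,"rz":-27},{"gripper":0,"dx":0.266,"dy":0.323,"dz":-0.10,"rz":-27},{"gripper":0,"dx":0.266,"dy":0.323,"dz":-0.10,"rz":-27},{"gripper":0,"dx":0.266,"dy":0.323,"dz":-0.10,"rz":-27}]' 30; python3 -m jog '[{"gripper":0},{"gripper":0},{"gripper":0},{"gripper":0}]'
python3 - <<'E'
from h import *
c=read_camera("scene");P=cloud(c);cv2.imwrite("pics/scene1.png",cv2.resize(c["pixels"][130:310,200:400],None,fx=3.5,fy=3.3));print(get_obs()["contact_force"])
E
```

```text
[-0.90290824  0.39542378 -0.59382388]$[0]: bad value
$[0]: bad value
```

View pics/scene1.png

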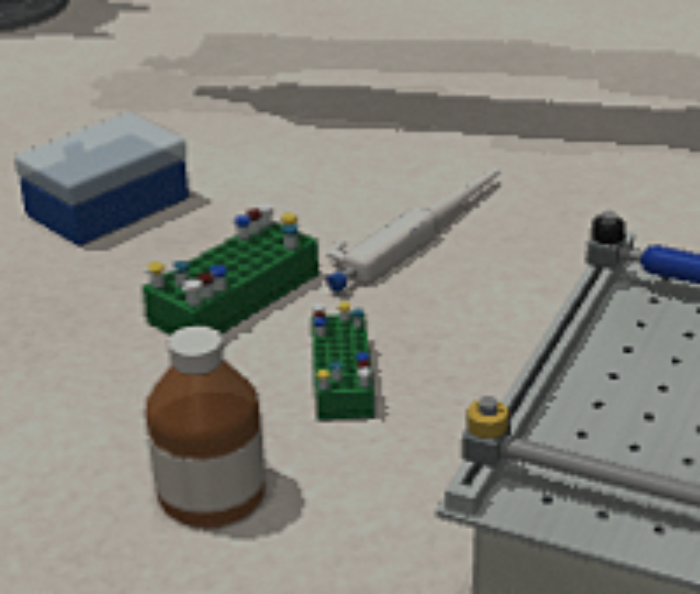

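The move was refused and the arm has not moved. All the keys, or a non-zero float, may be required.

```bash
python3 -m jog '[{"gripper":0.0,"dx":0.266,"dy":0.323,"dz":-0.10,"rx":0.0,"ry":0.0,"rz":-27.0}]' 30; python3 -m jog '[{"gripper":0.01,"dx":0.0,"dy":0.0,"dz":0.0,"rx":0.0,"ry":0.0,"rz":0.0}]' 30.0
```

```text
t: 0.95
eef_pos: [0.3089, -0.5809, 0.2402]
tool_rot: [-0.098, -0.7, -0.094, 0.701]
contact_force: [1.0, -0.7, -0.1]
gripper_width: 1.002
t: 1.05
eef_pos: [0.3209, -0.5689, 0.237]
tool_rot: [0.099, 0.701, 0.103, -0.699]
contact_force: [1.1, 1.9, -0.3]
gripper_width: 0.988
```

```bash
cat > s.py <<'E'
from h import *
from scipy.spatial.transform import Rotation as R
o=get_obs();w,x,y,z=o["tool_rot"];M=R.from_quat([x,y,z,w]).as_matrix()
u=np.array([np.cos(np.radians(13.3)),np.sin(np.radians(13.3))]);f=np.array(o["contact_force"])
d=o["eef_pos"][:2]-np.array([.4737,.127])
print("t %.2f"%o["t"],"pos",o["eef_pos"].round(4),"jaw %.2f"%np.degrees(np.arctan2(M[1,1],M[0,1])),"tilt",M[:2,0].round(4),"w %.3f"%o["gripper_width"],"F",f.round(2),"F_u %.2f F_v %.2f"%(f[:2]@u,f[1]*u[0]-f[0]*u[1]),"platform xy from stop",(d@u).round(4),(d[1]*u[0]-d[0]*u[1]).round(4))
E
python3 -m jog '[{"gripper":0.0,"dx":0.235,"dy":0.285,"dz":-0.09,"rx":0.0,"ry":0.0,"rz":-20.0},{"gripper":0.0,"dx":0.235,"dy":0.285,"dz":-0.09,"rx":0.0,"ry":0.0,"rz":-20.0},{"gripper":0.0,"dx":0.235,"dy":0.285,"dz":-0.09,"rx":0.0,"ry":0.0,"rz":-20.0},{"gripper":0.0,"dx":0.235,"dy":0.285,"dz":-0.09,"rx":0.0,"ry":0.0,"rz":-20.0},{"gripper":0.0,"dx":0.235,"dy":0.285,"dz":-0.09,"rx":0.0,"ry":0.0,"rz":-20.0},{"gripper":0.0,"dx":0.235,"dy":0.285,"dz":-0.09,"rx":0.0,"ry":0.0,"rz":-20.0},{"gripper":0.0,"dx":0.235,"dy":0.285,"dz":-0.09,"rx":0.0,"ry":0.0,"rz":-20.0},{"gripper":0.0,"dx":0.235,"dy":0.285,"dz":-0.09,"rx":0.0,"ry":0.0,"rz":-20.0},{"gripper":0.0,"dx":0.235,"dy":0.285,"dz":-0.09,"rx":0.0,"ry":0.0,"rz":-20.0},{"gripper":0.0,"dx":0.235,"dy":0.285,"dz":-0.09,"rx":0.0,"ry":0.0,"rz":-20.0}]' 30.0; python3 -m jog '[{"gripper":0.0,"dx":0.0,"dy":0.0,"dz":0.0,"rx":0.0,"ry":0.0,"rz":0.0},{"gripper":0.0,"dx":0.0,"dy":0.0,"dz":0.0,"rx":0.0,"ry":0.0,"rz":0.0},{"gripper":0.0,"dx":0.0,"dy":0.0,"dz":0.0,"rx":0.0,"ry":0.0,"rz":0.0}]'; python3 s.py
```

```text
t: 2.05
eef_pos: [0.5506, -0.2889, 0.1485]
tool_rot: [0.022, -0.707, 0.022, 0.707]
contact_force: [-0.3, -0.9, -0.3]
gripper_width: 1.001
t: 2.35
eef_pos: [0.5496, -0.291, 0.149]
tool_rot: [-0.023, 0.707, -0.024, -0.707]
contact_force: [-0.4, 0.3, -0.0]
gripper_width: 1.002
t 2.35 pos [ 0.5496 -0.291   0.149 ] jaw -93.81 tilt [ 0.0003 -0.0006] w 1.002 F [-0.4   0.31 -0.01] F_u -0.31 F_v 0.40 platform xy from stop -0.0223 -0.4243
```

```bash
python3 -m jog '[{"gripper":0.0,"dx":0.0,"dy":0.001,"dz":-0.04,"rx":0.0,"ry":0.0,"rz":1.8},{"gripper":0.0,"dx":0.0,"dy":0.001,"dz":-0.08,"rx":0.0,"ry":0.0,"rz":1.8},{"gripper":0.0,"dx":0.0,"dy":0.001,"dz":-0.105,"rx":0.0,"ry":0.0,"rz":1.8},{"gripper":0.0,"dx":0.0,"dy":0.001,"dz":-0.122,"rx":0.0,"ry":0.0,"rz":1.8},{"gripper":0.0,"dx":0.0,"dy":0.001,"dz":-0.122,"rx":0.0,"ry":0.0,"rz":1.8},{"gripper":0.0,"dx":0.0,"dy":0.001,"dz":-0.122,"rx":0.0,"ry":0.0,"rz":1.8}]'; python3 s.py; python3 -m jog '[{"gripper":0.25,"dx":0.0,"dy":0.0,"dz":0.0,"rx":0.0,"ry":0.0,"rz":0.0},{"gripper":0.3,"dx":0.0,"dy":0.0,"dz":0.0,"rx":0.0,"ry":0.0,"rz":0.0},{"gripper":0.4,"dx":0.0,"dy":0.0,"dz":0.0,"rx":0.0,"ry":0.0,"rz":0.0},{"gripper":0.6,"dx":0.0,"dy":0.0,"dz":0.0,"rx":0.0,"ry":0.0,"rz":0.0},{"gripper":0.6,"dx":0.0,"dy":0.0,"dz":0.0,"rx":0.0,"ry":0.0,"rz":0.0},{"gripper":0.6,"dx":0.0,"dy":0.0,"dz":0.0,"rx":0.0,"ry":0.0,"rz":0.0},{"gripper":0.6,"dx":0.0,"dy":0.0,"dz":0.0,"rx":0.0,"ry":0.0,"rz":0.0},{"gripper":0.6,"dx":0.0,"dy":0.0,"dz":0.0,"rx":0.0,"ry":0.0,"rz":0.0}]' 40.0; python3 s.py
```

```text
t: 2.95
eef_pos: [0.5507, -0.2893, 0.0274]
tool_rot: [-0.012, 0.707, -0.012, -0.707]
contact_force: [0.3, 0.4, -0.5]
gripper_width: 0.999
t 2.95 pos [ 0.5507 -0.2893  0.0274] jaw -91.91 tilt [ 0.0009 -0.0005] w 0.999 F [ 0.26  0.42 -0.49] F_u 0.35 F_v 0.35 platform xy from stop -0.0208 -0.4228
t: 3.75
eef_pos: [0.5513, -0.289, 0.0283]
tool_rot: [-0.011, 0.708, -0.012, -0.706]
contact_force: [-0.2, 0.5, 6.4]
gripper_width: 0.648
t 3.75 pos [ 0.5513 -0.289   0.0283] jaw -91.88 tilt [ 0.0024 -0.0009] w 0.648 F [-0.23  0.47  6.43] F_u -0.12 F_v 0.51 platform xy from stop -0.0202 -0.4227
```

Grip is holding at 55 mm. Lifting.

```bash
python3 -m jog '[{"gripper":0.6,"dx":0.0,"dy":0.0,"dz":0.015,"rx":0.0,"ry":0.0,"rz":0.0},{"gripper":0.6,"dx":0.0,"dy":0.0,"dz":0.045,"rx":0.0,"ry":0.0,"rz":0.0},{"gripper":0.6,"dx":0.0,"dy":0.0,"dz":0.08,"rx":0.0,"ry":0.0,"rz":0.0},{"gripper":0.6,"dx":0.0,"dy":0.0,"dz":0.12,"rx":0.0,"ry":0.0,"rz":0.0},{"gripper":0.6,"dx":0.0,"dy":0.0,"dz":0.16,"rx":0.0,"ry":0.0,"rz":0.0},{"gripper":0.6,"dx":0.0,"dy":0.0,"dz":0.19,"rx":0.0,"ry":0.0,"rz":0.0},{"gripper":0.6,"dx":0.0,"dy":0.0,"dz":0.21,"rx":0.0,"ry":0.0,"rz":0.0},{"gripper":0.6,"dx":0.0,"dy":0.0,"dz":0.21,"rx":0.0,"ry":0.0,"rz":0.0},{"gripper":0.6,"dx":0.0,"dy":0.0,"dz":0.21,"rx":0.0,"ry":0.0,"rz":0.0},{"gripper":0.6,"dx":0.0,"dy":0.0,"dz":0.21,"rx":0.0,"ry":0.0,"rz":0.0}]' >/dev/null; python3 s.py
python3 -m jog '[{"gripper":0.6,"dx":0.001,"dy":0.02,"dz":0.0,"rx":0.0,"ry":0.0,"rz":0.7},{"gripper":0.6,"dx":0.002,"dy":0.06,"dz":0.0,"rx":0.0,"ry":0.0,"rz":2.0},{"gripper":0.6,"dx":0.005,"dy":0.10,"dz":0.0,"rx":0.0,"ry":0.0,"rz":3.5},{"gripper":0.6,"dx":0.007,"dy":0.145,"dz":0.0,"rx":0.0,"ry":0.0,"rz":5.0},{"gripper":0.6,"dx":0.01,"dy":0.19,"dz":0.0,"rx":0.0,"ry":0.0,"rz":6.5},{"gripper":0.6,"dx":0.012,"dy":0.235,"dz":0.0,"rx":0.0,"ry":0.0,"rz":8.0},{"gripper":0.6,"dx":0.014,"dy":0.28,"dz":0.0,"rx":0.0,"ry":0.0,"rz":10.0},{"gripper":0.6,"dx":0.016,"dy":0.325,"dz":0.0,"rx":0.0,"ry":0.0,"rz":11.5},{"gripper":0.6,"dx":0.018,"dy":0.37,"dz":0.0,"rx":0.0,"ry":0.0,"rz":13.0},{"gripper":0.6,"dx":0.019,"dy":0.41,"dz":0.0,"rx":0.0,"ry":0.0,"rz":14.5}]' >/dev/null; python3 s.py
python3 -m jog '[{"gripper":0.6,"dx":0.0,"dy":0.02,"dz":0.0,"rx":0.0,"ry":0.0,"rz":0.7},{"gripper":0.6,"dx":0.0,"dy":0.029,"dz":0.0,"rx":0.0,"ry":0.0,"rz":0.7},{"gripper":0.6,"dx":0.0,"dy":0.029,"dz":0.0,"rx":0.0,"ry":0.0,"rz":0.7},{"gripper":0.6,"dx":0.0,"dy":0.029,"dz":0.0,"rx":0.0,"ry":0.0,"rz":0.7},{"gripper":0.6,"dx":0.0,"dy":0.029,"dz":0.0,"rx":0.0,"ry":0.0,"rz":0.7}]' >/dev/null; python3 s.py
python3 - <<'E'
from h import *
for n in ["scene","top"]:
    c=read_camera(n);P=cloud(c);np.savez(f"{n}2.npz",P=P,px=c["pixels"])
    cv2.imwrite(f"pics/{n}2.png",c["pixels"])
E
```

```text
t 4.75 pos [ 0.5492 -0.2882  0.2351] jaw -91.88 tilt [-0.0026  0.0011] w 0.652 F [-0.55 -0.3  -2.37] F_u -0.60 F_v -0.16 platform xy from stop -0.022 -0.4214
t 5.75 pos [0.5678 0.1247 0.2355] jaw -77.18 tilt [-0.0022  0.0003] w 0.646 F [ 0.65  0.56 -1.93] F_u 0.76 F_v 0.39 platform xy from stop 0.0911 -0.0239
t 6.25 pos [0.5695 0.1478 0.2365] jaw -76.88 tilt [-0.0003 -0.0013] w 0.646 F [-0.33 -0.71 -1.68] F_u -0.48 F_v -0.62 platform xy from stop 0.098 -0.0018
```

View pics/scene2.png

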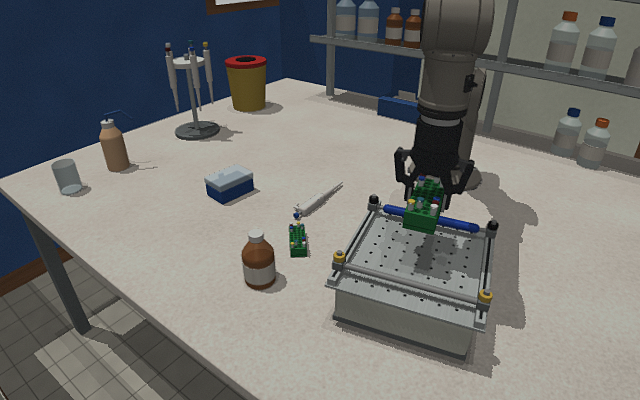

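The rack is in the gripper, upright, at (425,205) over the platform, and the bystanders are unchanged. Now I check its pose in the hand against the bars, all from the scene camera.

```bash
python3 - <<'E'
from h import *
d=np.load("scene2.npz");P=d["P"];px=d["px"];hsv=cv2.cvtColor(px,cv2.COLOR_BGR2HSV)
roi=np.zeros((400,640),bool);roi[165:250,390:480]=1
u=np.array([np.cos(np.radians(13.3)),np.sin(np.radians(13.3))]);v=np.array([-u[1],u[0]])
m=roi&(hsv[...,0]>45)&(hsv[...,0]<85)&(hsv[...,1]>90)&(P[...,2]>.17)
p=P[m];e=np.stack([(p[:,:2]-[.4737,.127])@u,(p[:,:2]-[.4737,.127])@v,p[:,2]],1)
print(len(p),"pct",np.nanpercentile(e,[1,5,50,95,99],axis=0).round(4))
# end face: near max u, low in z
f=e[(e[:,0]>np.nanpercentile(e[:,0],97)-.008)&(e[:,2]<np.nanpercentile(e[:,2],90)-.006)]
k=np.polyfit(f[:,1],f[:,0],1);print("endface n",len(f),"yaw",-np.degrees(np.arctan(k[0])),"u",np.median(f[:,0]),"v range",np.percentile(f[:,1],[2,98]),"z",np.percentile(f[:,2],[2,98]))
k=np.polyfit(f[:,2],f[:,0],1);print("pitch of endface deg",np.degrees(np.arctan(k[0])))
t=e[e[:,2]>np.nanpercentile(e[:,2],80)-.004]
A=np.c_[t[:,:2],np.ones(len(t))];s=np.linalg.lstsq(A,t[:,2],rcond=None)[0];print("top plane slope deg",np.degrees(s[:2]),len(t))
b=np.zeros((400,640),bool);b[195:240,375:500]=1;b&=(hsv[...,0]>105)&(hsv[...,0]<130)&(hsv[...,1]>150)&(P[...,2]>.12)&(P[...,2]<.15)
q=P[b];q=np.stack([(q[:,:2]-[.4737,.127])@u,(q[:,:2]-[.4737,.127])@v,q[:,2]],1);k=np.polyfit(q[:,1],q[:,0],1);print("bar n",len(q),np.percentile(q,[2,50,98],axis=0).round(4),"yaw",np.degrees(np.arctan(k[0])))
d=np.load("top2.npz");P=d["P"];px=d["px"];hsv=cv2.cvtColor(px,cv2.COLOR_BGR2HSV)
roi=np.zeros((400,640),bool);roi[130:260,160:270]=1
p=P[roi&(hsv[...,0]>45)&(hsv[...,0]<85)&(hsv[...,1]>90)&(P[...,2]>.17)]
e=np.stack([(p[:,:2]-[.4737,.127])@u,(p[:,:2]-[.4737,.127])@v,p[:,2]],1);print("top",len(p),np.percentile(e,[1,50,99],axis=0).round(4),cv2.minAreaRect(p[:,:2].astype(np.float32)))
E
```

```text
1284 pct [[ 0.0392 -0.0278  0.2105]
 [ 0.0546 -0.0253  0.2143]
 [ 0.1523  0.0003  0.2441]
 [ 0.1654  0.0257  0.246 ]
 [ 0.1662  0.0271  0.2525]]
endface n 464 yaw -0.6607697187268603 u 0.16408551107906905 v range [-0.02696493  0.02599737] z [0.21011855 0.2391218 ]
pitch of endface deg 0.42502184602327464
top plane slope deg [-0.53023844  0.52161928] 768
bar n 511 [[-0.0011 -0.0948  0.1312]
 [ 0.0082  0.0425  0.1409]
 [ 0.0126  0.1019  0.1463]] yaw 0.22556288904295166
top 406 [[ 0.0283 -0.0406  0.2129]
 [ 0.0711 -0.0184  0.2428]
 [ 0.1596  0.0047  0.3717]] ((0.5689241290092468, 0.129947230219841), (0.13665856420993805, 0.045783013105392456), 2.541246175765991)
```

```bash
python3 -m jog '[{"gripper":0.6,"dx":0.0,"dy":0.0,"dz":-0.02,"rx":0.0,"ry":0.0,"rz":0.4},{"gripper":0.6,"dx":0.0,"dy":0.0,"dz":-0.045,"rx":0.0,"ry":0.0,"rz":0.4},{"gripper":0.6,"dx":0.0,"dy":0.0,"dz":-0.068,"rx":0.0,"ry":0.0,"rz":0.4},{"gripper":0.6,"dx":0.0,"dy":0.0,"dz":-0.082,"rx":0.0,"ry":0.0,"rz":0.4},{"gripper":0.6,"dx":0.0,"dy":0.0,"dz":-0.09,"rx":0.0,"ry":0.0,"rz":0.4},{"gripper":0.6,"dx":0.0,"dy":0.0,"dz":-0.09,"rx":0.0,"ry":0.0,"rz":0.4},{"gripper":0.6,"dx":0.0,"dy":0.0,"dz":-0.09,"rx":0.0,"ry":0.0,"rz":0.4},{"gripper":0.6,"dx":0.0,"dy":0.0,"dz":-0.09,"rx":0.0,"ry":0.0,"rz":0.4}]' >/dev/null; python3 s.py
python3 -m jog '[{"gripper":0.6,"dx":0.0,"dy":0.0,"dz":-0.001,"rx":0.0,"ry":0.0,"rz":0.0},{"gripper":0.6,"dx":0.0,"dy":0.0,"dz":-0.002,"rx":0.0,"ry":0.0,"rz":0.0},{"gripper":0.6,"dx":0.0,"dy":0.0,"dz":-0.003,"rx":0.0,"ry":0.0,"rz":0.0},{"gripper":0.6,"dx":0.0,"dy":0.0,"dz":-0.003,"rx":0.0,"ry":0.0,"rz":0.0},{"gripper":0.6,"dx":0.0,"dy":0.0,"dz":-0.003,"rx":0.0,"ry":0.0,"rz":0.0}]' >/dev/null; python3 s.py
```

```text
t 7.15 pos [0.57   0.1506 0.1478] jaw -76.29 tilt [0.0019 0.0006] w 0.650 F [-0.11 -0.33 -2.32] F_u -0.19 F_v -0.30 platform xy from stop 0.0992 0.0008
t 7.65 pos [0.5692 0.1504 0.1436] jaw -76.28 tilt [-0.0001 -0.    ] w 0.647 F [-0.38  0.56 -1.88] F_u -0.25 F_v 0.63 platform xy from stop 0.0983 0.0008
```

```bash
python3 -m jog '[{"gripper":0.6,"dx":0.0,"dy":0.0,"dz":-0.001,"rx":0.0,"ry":0.0,"rz":0.0},{"gripper":0.6,"dx":0.0,"dy":0.0,"dz":-0.001,"rx":0.0,"ry":0.0,"rz":0.0},{"gripper":0.6,"dx":0.0,"dy":0.0,"dz":-0.001,"rx":0.0,"ry":0.0,"rz":0.0}]' >/dev/null; python3 s.py; python3 s.py
```

```text
t 7.95 pos [0.5692 0.1503 0.1426] jaw -76.28 tilt [-0.0001 -0.0001] w 0.647 F [-0.53  0.08 -2.24] F_u -0.49 F_v 0.20 platform xy from stop 0.0983 0.0007
t 7.95 pos [0.5692 0.1503 0.1426] jaw -76.28 tilt [-0.0001 -0.0001] w 0.647 F [-0.53  0.08 -2.24] F_u -0.49 F_v 0.20 platform xy from stop 0.0983 0.0007
```

```bash
for i in 1 2 3; do python3 -m jog '[{"gripper":0.6,"dx":0.0,"dy":0.0,"dz":-0.0007,"rx":0.0,"ry":0.0,"rz":0.0},{"gripper":0.6,"dx":0.0,"dy":0.0,"dz":-0.0007,"rx":0.0,"ry":0.0,"rz":0.0},{"gripper":0.6,"dx":0.0,"dy":0.0,"dz":-0.0007,"rx":0.0,"ry":0.0,"rz":0.0}]' >/dev/null; python3 s.py; done
```

```text
t 8.25 pos [0.5692 0.1503 0.142 ] jaw -76.28 tilt [-0. -0.] w 0.647 F [-0.06 -0.42 -2.2 ] F_u -0.16 F_v -0.40 platform xy from stop 0.0983 0.0007
t 8.55 pos [0.5693 0.1504 0.1414] jaw -76.28 tilt [0.0002 0.0001] w 0.647 F [-0.78 -0.09 -1.08] F_u -0.78 F_v 0.10 platform xy from stop 0.0984 0.0007
t 8.85 pos [0.5694 0.1504 0.1413] jaw -76.28 tilt [ 0.0005 -0.    ] w 0.650 F [-2.42 -0.55  4.89] F_u -2.48 F_v 0.02 platform xy from stop 0.0985 0.0007
```

Contact at z≈0.1414. I'll release briefly so the rack settles flat, then regrip.

```bash
python3 -m jog '[{"gripper":0.25,"dx":0.0,"dy":0.0,"dz":0.0,"rx":0.0,"ry":0.0,"rz":0.0},{"gripper":0.25,"dx":0.0,"dy":0.0,"dz":0.0,"rx":0.0,"ry":0.0,"rz":0.0},{"gripper":0.25,"dx":0.0,"dy":0.0,"dz":0.0,"rx":0.0,"ry":0.0,"rz":0.0},{"gripper":0.25,"dx":0.0,"dy":0.0,"dz":0.0,"rx":0.0,"ry":0.0,"rz":0.0}]' >/dev/null; python3 s.py; python3 -m jog '[{"gripper":0.3,"dx":0.0,"dy":0.0,"dz":0.0,"rx":0.0,"ry":0.0,"rz":0.0},{"gripper":0.35,"dx":0.0,"dy":0.0,"dz":0.0,"rx":0.0,"ry":0.0,"rz":0.0},{"gripper":0.6,"dx":0.0,"dy":0.0,"dz":0.0,"rx":0.0,"ry":0.0,"rz":0.0},{"gripper":0.6,"dx":0.0,"dy":0.0,"dz":0.0,"rx":0.0,"ry":0.0,"rz":0.0},{"gripper":0.6,"dx":0.0,"dy":0.0,"dz":0.0,"rx":0.0,"ry":0.0,"rz":0.0}]' 40.0 >/dev/null; python3 s.py
python3 - <<'E'
from h import *
c=read_camera("scene");P=cloud(c);px=c["pixels"];hsv=cv2.cvtColor(px,cv2.COLOR_BGR2HSV)
cv2.imwrite("pics/scene3.png",cv2.resize(px[150:340,310:530],None,fx=3.5,fy=3.1,interpolation=cv2.INTER_CUBIC))
u=np.array([np.cos(np.radians(13.3)),np.sin(np.radians(13.3))]);v=np.array([-u[1],u[0]])
roi=np.zeros((400,640),bool);roi[165:290,380:490]=1
p=P[roi&(hsv[...,0]>45)&(hsv[...,0]<85)&(hsv[...,1]>90)&(P[...,2]>.11)]
e=np.stack([(p[:,:2]-[.4737,.127])@u,(p[:,:2]-[.4737,.127])@v,p[:,2]],1)
print(np.nanpercentile(e,[1,5,50,95,99],axis=0).round(4))
f=e[(e[:,0]>np.nanpercentile(e[:,0],97)-.008)&(e[:,2]<np.nanpercentile(e[:,2],90)-.006)]
k=np.polyfit(f[:,1],f[:,0],1);print(len(f),"yaw",-np.degrees(np.arctan(k[0])),"u",np.median(f[:,0]),"v",np.percentile(f[:,1],[2,98]))
E
```

```text
t 9.25 pos [0.5693 0.1504 0.1405] jaw -76.28 tilt [-0.0001  0.    ] w 0.751 F [-0.62 -0.47 -0.4 ] F_u -0.71 F_v -0.31 platform xy from stop 0.0984 0.0007
t 9.75 pos [0.5694 0.1504 0.1408] jaw -76.29 tilt [0.0003 0.0001] w 0.649 F [ 0.45 -1.    2.53] F_u 0.21 F_v -1.08 platform xy from stop 0.0985 0.0008
[[ 0.0431 -0.0248  0.1165]
 [ 0.0545 -0.0223  0.1207]
 [ 0.1398  0.003   0.1487]
 [ 0.1661  0.0284  0.1507]
 [ 0.167   0.0302  0.1667]]
356 yaw 0.2373227949360714 u 0.1647849431465748 v [-0.02294378  0.02952513]
```

View pics/scene3.png

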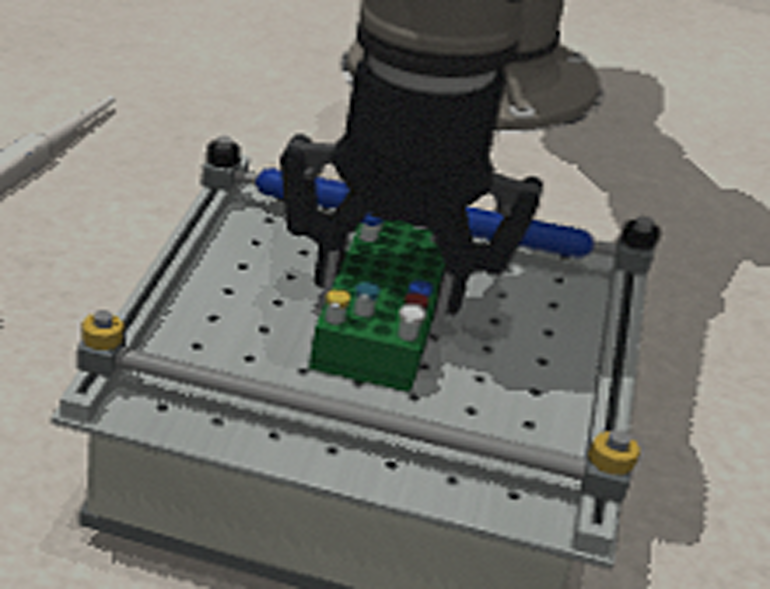

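Rack flat on the platform (crop 375,310), between the bars. Sliding towards the stop, first 14 mm.

```bash
python3 -m jog '[{"gripper":0.6,"dx":-0.0019,"dy":-0.0005,"dz":0.0,"rx":0.0,"ry":0.0,"rz":-0.3},{"gripper":0.6,"dx":-0.0039,"dy":-0.0009,"dz":0.0,"rx":0.0,"ry":0.0,"rz":-0.3},{"gripper":0.6,"dx":-0.0058,"dy":-0.0014,"dz":0.0,"rx":0.0,"ry":0.0,"rz":-0.3},{"gripper":0.6,"dx":-0.0078,"dy":-0.0018,"dz":0.0,"rx":0.0,"ry":0.0,"rz":-0.3}]' >/dev/null; python3 s.py;  python3 -m jog '[{"gripper":0.6,"dx":-0.0019,"dy":-0.0005,"dz":0.0,"rx":0.0,"ry":0.0,"rz":0.0},{"gripper":0.6,"dx":-0.0039,"dy":-0.0009,"dz":0.0,"rx":0.0,"ry":0.0,"rz":0.0},{"gripper":0.6,"dx":-0.0058,"dy":-0.0014,"dz":0.0,"rx":0.0,"ry":0.0,"rz":0.0}]' >/dev/null; python3 s.py; for i in 1 2; do python3 -m jog '[{"gripper":0.6,"dx":-0.0010,"dy":-0.0002,"dz":0.0,"rx":0.0,"ry":0.0,"rz":0.0}]' >/dev/null; python3 s.py; done
```

```text
t 10.20 pos [0.5616 0.1485 0.1407] jaw -76.59 tilt [0.0007 0.0002] w 0.648 F [ 1.85 -0.39  1.08] F_u 1.71 F_v -0.80 platform xy from stop 0.0905 0.0008
t 10.50 pos [0.5557 0.1472 0.1407] jaw -76.58 tilt [0.0005 0.0002] w 0.648 F [0.94 0.65 2.18] F_u 1.06 F_v 0.41 platform xy from stop 0.0844 0.0008
t 10.60 pos [0.5547 0.1469 0.1407] jaw -76.59 tilt [0.0004 0.0001] w 0.645 F [1.91 0.56 2.72] F_u 1.99 F_v 0.11 platform xy from stop 0.0834 0.0008
t 10.70 pos [0.5538 0.1468 0.1408] jaw -76.58 tilt [0.0005 0.0002] w 0.649 F [1.86 0.78 2.88] F_u 1.99 F_v 0.33 platform xy from stop 0.0825 0.0008
```

Drag is about 1.7 N. Creeping in 1 mm steps while watching the force.

```bash
for i in 1 2 3 4 5; do python3 -m jog '[{"gripper":0.6,"dx":-0.0010,"dy":-0.0002,"dz":0.0,"rx":0.0,"ry":0.0,"rz":0.0},{"gripper":0.6,"dx":-0.0010,"dy":-0.0002,"dz":0.0,"rx":0.0,"ry":0.0,"rz":0.0}]' >/dev/null; python3 s.py; done
```

```text
t 10.90 pos [0.5527 0.1466 0.1407] jaw -76.58 tilt [0.0002 0.0001] w 0.652 F [1.7  0.44 3.46] F_u 1.75 F_v 0.04 platform xy from stop 0.0814 0.0009
t 11.10 pos [0.5517 0.1464 0.1407] jaw -76.58 tilt [0.0003 0.0001] w 0.646 F [1.2  0.83 3.98] F_u 1.36 F_v 0.54 platform xy from stop 0.0804 0.0009
t 11.30 pos [0.5509 0.1462 0.1407] jaw -76.59 tilt [0.0006 0.0002] w 0.648 F [ 3.33 -0.03  3.  ] F_u 3.23 F_v -0.79 platform xy from stop 0.0795 0.0009
t 11.50 pos [0.5501 0.146  0.1407] jaw -76.59 tilt [0.0011 0.0003] w 0.648 F [4.69 0.61 2.32] F_u 4.70 F_v -0.48 platform xy from stop 0.0787 0.0009
t 11.70 pos [0.5493 0.1458 0.1407] jaw -76.60 tilt [0.0014 0.0004] w 0.643 F [4.15 0.54 2.35] F_u 4.17 F_v -0.43 platform xy from stop 0.0779 0.0009
```

```bash
for i in 1 2; do python3 -m jog '[{"gripper":0.6,"dx":-0.0010,"dy":-0.0002,"dz":0.0,"rx":0.0,"ry":0.0,"rz":0.0},{"gripper":0.6,"dx":-0.0010,"dy":-0.0002,"dz":0.0,"rx":0.0,"ry":0.0,"rz":0.0}]' >/dev/null; python3 s.py; done;  python3 -m jog '[{"gripper":0.6,"dx":0.0,"dy":0.0,"dz":0.0,"rx":0.0,"ry":0.0,"rz":0.0}]' >/dev/null; python3 s.py
```

```text
t 11.90 pos [0.5487 0.1456 0.1408] jaw -76.61 tilt [0.0023 0.0007] w 0.648 F [ 6.97  0.94 -0.1 ] F_u 7.00 F_v -0.68 platform xy from stop 0.0773 0.0009
t 12.10 pos [0.5481 0.1455 0.1409] jaw -76.62 tilt [0.003  0.0009] w 0.650 F [ 8.92  1.99 -0.44] F_u 9.14 F_v -0.11 platform xy from stop 0.0767 0.0009
t 12.20 pos [0.5481 0.1455 0.1409] jaw -76.61 tilt [0.003  0.0009] w 0.645 F [8.35 0.45 0.48] F_u 8.23 F_v -1.48 platform xy from stop 0.0767 0.0009
```

About 8 N, but the hand is tilting slightly (0.17°) and the vertical load is falling off. I'll correct the tilt and restore a little down-force so the rack stays flat.

```bash
python3 -m jog '[{"gripper":0.6,"dx":0.0,"dy":0.0,"dz":-0.0002,"rx":-0.02,"ry":0.08,"rz":0.0},{"gripper":0.6,"dx":0.0,"dy":0.0,"dz":-0.0005,"rx":-0.04,"ry":0.17,"rz":0.0},{"gripper":0.6,"dx":0.0,"dy":0.0,"dz":-0.0005,"rx":-0.04,"ry":0.17,"rz":0.0}]' >/dev/null; python3 s.py; for i in 1 2 3; do python3 -m jog '[{"gripper":0.6,"dx":0.0,"dy":0.0,"dz":0.0,"rx":0.0,"ry":0.0,"rz":0.0}]' >/dev/null; python3 s.py; done
```

```text
t 12.50 pos [0.5482 0.1455 0.1407] jaw -76.61 tilt [0.0001 0.0001] w 0.649 F [7.2  0.94 1.84] F_u 7.22 F_v -0.74 platform xy from stop 0.0768 0.0009
t 12.60 pos [0.5482 0.1456 0.1407] jaw -76.60 tilt [0.0002 0.0002] w 0.647 F [7.07 0.9  2.81] F_u 7.09 F_v -0.75 platform xy from stop 0.0768 0.0009
t 12.70 pos [0.5482 0.1455 0.1407] jaw -76.61 tilt [0.0002 0.0002] w 0.648 F [6.47 1.05 2.48] F_u 6.54 F_v -0.47 platform xy from stop 0.0768 0.0009
t 12.80 pos [0.5482 0.1455 0.1407] jaw -76.61 tilt [0.0002 0.0002] w 0.648 F [7.  1.4 2.4] F_u 7.13 F_v -0.25 platform xy from stop 0.0768 0.0009
```

```bash
python3 -m jog '[{"gripper":0.6,"dx":-0.0006,"dy":-0.0001,"dz":0.0,"rx":0.0,"ry":0.0,"rz":0.0},{"gripper":0.6,"dx":-0.0012,"dy":-0.0003,"dz":0.0,"rx":-0.01,"ry":0.05,"rz":0.0},{"gripper":0.6,"dx":-0.0012,"dy":-0.0003,"dz":0.0,"rx":-0.01,"ry":0.05,"rz":0.0}]' >/dev/null; python3 s.py; for i in 1 2 3; do python3 -m jog '[{"gripper":0.6,"dx":0.0,"dy":0.0,"dz":0.0,"rx":0.0,"ry":0.0,"rz":0.0}]' >/dev/null; python3 s.py; done
python3 - <<'E'
from h import *
u=np.array([np.cos(np.radians(13.3)),np.sin(np.radians(13.3))]);v=np.array([-u[1],u[0]])
def bar(P,px):
    hsv=cv2.cvtColor(px,cv2.COLOR_BGR2HSV);b=np.zeros((400,640),bool);b[195:240,375:500]=1
    b&=(hsv[...,0]>105)&(hsv[...,0]<130)&(hsv[...,1]>150)&(P[...,2]>.12)&(P[...,2]<.15)
    q=P[b];q=np.stack([(q[:,:2]-[.4737,.127])@u,(q[:,:2]-[.4737,.127])@v,q[:,2]],1)
    for s in [q[:,1]<-.04,q[:,1]>.045]: print("bar",s.sum(),np.percentile(q[s],[10,50,90],axis=0)[:,[0,2]].round(4).tolist())
d=np.load("scene2.npz");bar(d["P"],d["px"])
c=read_camera("scene");P=cloud(c);px=c["pixels"];bar(P,px)
cv2.imwrite("pics/scene4.png",cv2.resize(px[150:340,310:530],None,fx=3.5,fy=3.1,interpolation=cv2.INTER_CUBIC))
hsv=cv2.cvtColor(px,cv2.COLOR_BGR2HSV);roi=np.zeros((400,640),bool);roi[165:290,380:490]=1
p=P[roi&(hsv[...,0]>45)&(hsv[...,0]<85)&(hsv[...,1]>90)&(P[...,2]>.11)]
e=np.stack([(p[:,:2]-[.4737,.127])@u,(p[:,:2]-[.4737,.127])@v,p[:,2]],1)
print(np.nanpercentile(e,[1,5,50,95,99],axis=0).round(4))
f=e[(e[:,0]>np.nanpercentile(e[:,0],97)-.008)&(e[:,2]<np.nanpercentile(e[:,2],90)-.006)]
k=np.polyfit(f[:,1],f[:,0],1);print(len(f),"yaw",-np.degrees(np.arctan(k[0])),"u",np.median(f[:,0]),"v",np.percentile(f[:,1],[2,98]))
t=e[(e[:,2]>.143)&(e[:,2]<.155)];A=np.c_[t[:,:2],np.ones(len(t))];s=np.linalg.lstsq(A,t[:,2],rcond=None)[0];print("top slope deg",np.degrees(s[:2]),"z end",s@[.15,0,1])
E
```

```text
t 13.10 pos [0.5477 0.1454 0.1407] jaw -76.61 tilt [0.0009 0.0006] w 0.648 F [ 9.28  1.67 -0.17] F_u 9.41 F_v -0.51 platform xy from stop 0.0763 0.0009
t 13.20 pos [0.5477 0.1454 0.1407] jaw -76.61 tilt [0.0008 0.0006] w 0.648 F [ 9.88  0.82 -0.03] F_u 9.81 F_v -1.48 platform xy from stop 0.0763 0.0009
t 13.30 pos [0.5477 0.1454 0.1407] jaw -76.61 tilt [0.0009 0.0006] w 0.648 F [9.36 2.19 0.27] F_u 9.61 F_v -0.02 platform xy from stop 0.0763 0.0009
t 13.40 pos [0.5477 0.1454 0.1407] jaw -76.61 tilt [0.0008 0.0005] w 0.646 F [11.38  1.91  0.57] F_u 11.51 F_v -0.76 platform xy from stop 0.0762 0.0009
bar 170 [[0.0016, 0.1328], [0.0079, 0.1408], [0.0104, 0.1451]]
bar 246 [[0.002, 0.1348], [0.0083, 0.1411], [0.0115, 0.1452]]
bar 101 [[-0.0018, 0.1342], [0.0034, 0.1419], [0.0063, 0.145]]
bar 163 [[-0.0018, 0.1345], [0.0043, 0.1416], [0.0075, 0.1451]]
[[ 0.0192 -0.0251  0.117 ]
 [ 0.0318 -0.0227  0.1207]
 [ 0.1182  0.0029  0.1487]
 [ 0.144   0.0284  0.1509]
 [ 0.1449  0.0301  0.1662]]
349 yaw -0.5624856587039645 u 0.14276459214045414 v [-0.02392053  0.02913507]
top slope deg [-0.87326069 -0.25954091] z end 0.14808046172379963
```

View pics/scene4.png

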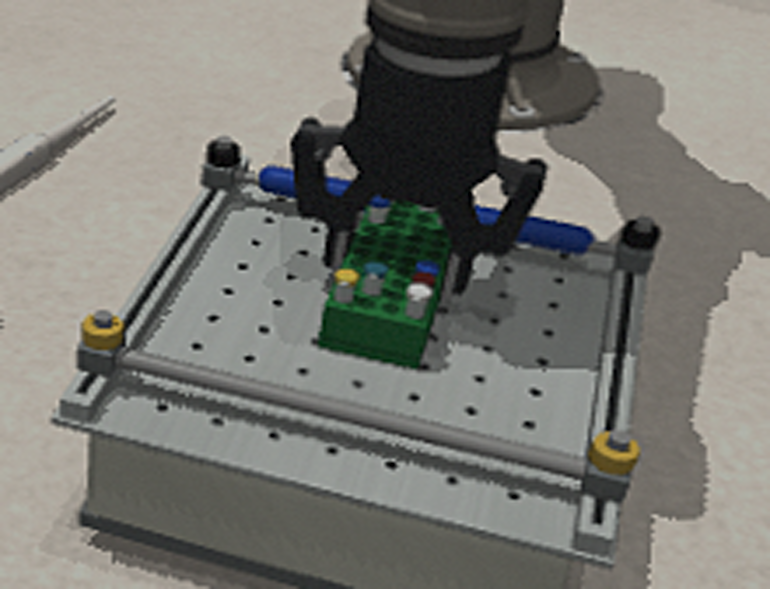

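Vision shows the bar deflected about 4 mm (roughly 10 N); the wrist reads 9.8 N including drag. I'll ease back slightly, add a little down-force and hold. I'll also check the platform's own slope in the same image as a bias check.

```bash
python3 -m jog '[{"gripper":0.6,"dx":0.0005,"dy":0.0001,"dz":-0.0003,"rx":0.0,"ry":0.0,"rz":0.0},{"gripper":0.6,"dx":0.0005,"dy":0.0001,"dz":-0.0004,"rx":0.0,"ry":0.05,"rz":0.0},{"gripper":0.6,"dx":0.0005,"dy":0.0001,"dz":-0.0004,"rx":0.0,"ry":0.05,"rz":0.0}]' >/dev/null; for i in 1 2 3 4; do python3 s.py;  python3 -m jog '[{"gripper":0.6,"dx":0.0,"dy":0.0,"dz":0.0,"rx":0.0,"ry":0.0,"rz":0.0}]' >/dev/null; done
python3 - <<'E'
from h import *
u=np.array([np.cos(np.radians(13.3)),np.sin(np.radians(13.3))]);v=np.array([-u[1],u[0]])
c=read_camera("scene");P=cloud(c);px=c["pixels"]
E=np.dstack([(P[...,:2]-[.4737,.127])@u,(P[...,:2]-[.4737,.127])@v,P[...,2]])
hsv=cv2.cvtColor(px,cv2.COLOR_BGR2HSV)
g=(hsv[...,0]>45)&(hsv[...,0]<85)&(hsv[...,1]>90)
def fit(m,n):
    t=E[m];s=np.zeros(3);k=np.ones(len(t),bool)
    for _ in range(4):
        A=np.c_[t[:,:2],np.ones(len(t))];s=np.linalg.lstsq(A[k],t[k,2],rcond=None)[0];r=abs(A@s-t[:,2]);k=r<.0025
    print(n,k.sum(),"slope",np.degrees(s[:2]).round(2),"z@mid",(s@[.08,0,1]).round(4))
fit(g&(E[...,0]>.02)&(E[...,0]<.143)&(abs(E[...,1]-.003)<.025)&(E[...,2]>.14)&(E[...,2]<.157),"rack top")
fit((E[...,0]>.03)&(E[...,0]<.19)&(abs(E[...,1])<.11)&(abs(E[...,1]-.003)>.05)&(abs(E[...,2]-.113)<.006),"platform")
b=np.zeros((400,640),bool);b[195:240,375:500]=1;b&=(hsv[...,0]>105)&(hsv[...,0]<130)&(hsv[...,1]>150)&(E[...,2]>.12)&(E[...,2]<.15)
q=E[b]
for s in [q[:,1]<-.04,q[:,1]>.045]: print("bar",np.percentile(q[s,0],[10,50,90]).round(4))
E
```

```text
t 13.75 pos [0.5477 0.1454 0.1407] jaw -76.61 tilt [-0.0009  0.0001] w 0.649 F [6.08 0.42 5.14] F_u 6.01 F_v -0.99 platform xy from stop 0.0763 0.0009
t 13.85 pos [0.5478 0.1454 0.1407] jaw -76.61 tilt [-0.0009  0.0002] w 0.647 F [5.75 0.98 5.39] F_u 5.82 F_v -0.36 platform xy from stop 0.0763 0.0009
t 13.95 pos [0.5477 0.1454 0.1407] jaw -76.61 tilt [-0.0009  0.0002] w 0.651 F [6.15 0.91 5.74] F_u 6.19 F_v -0.53 platform xy from stop 0.0763 0.0009
t 14.05 pos [0.5477 0.1454 0.1407] jaw -76.61 tilt [-0.0009  0.0001] w 0.647 F [6.06 0.3  5.77] F_u 5.97 F_v -1.10 platform xy from stop 0.0763 0.0009
rack top 626 slope [-0.37 -0.28] z@mid 0.1494
platform 2914 slope [-0.12  0.09] z@mid 0.1136
bar [-0.0019  0.0035  0.0065]
bar [-0.002   0.0045  0.0074]
```

```bash
python3 -m jog '[{"gripper":0.6,"dx":0.0005,"dy":0.0001,"dz":0.00025,"rx":0.0,"ry":-0.03,"rz":0.0},{"gripper":0.6,"dx":0.0005,"dy":0.0001,"dz":0.00025,"rx":0.0,"ry":-0.03,"rz":0.0},{"gripper":0.6,"dx":0.0005,"dy":0.0001,"dz":0.00025,"rx":0.0,"ry":-0.03,"rz":0.0}]' >/dev/null; for i in 1 2 3 4; do python3 s.py;  python3 -m jog '[{"gripper":0.6,"dx":0.0,"dy":0.0,"dz":0.0,"rx":0.0,"ry":0.0,"rz":0.0}]' >/dev/null; done
```

```text
t 14.50 pos [0.548  0.1454 0.1407] jaw -76.61 tilt [-0.0009  0.    ] w 0.648 F [6.33 0.83 4.09] F_u 6.35 F_v -0.65 platform xy from stop 0.0766 0.0009
t 14.60 pos [0.548  0.1455 0.1407] jaw -76.61 tilt [-0.0009  0.    ] w 0.643 F [ 5.97 -0.03  4.04] F_u 5.81 F_v -1.41 platform xy from stop 0.0765 0.0009
t 14.70 pos [0.548  0.1455 0.1407] jaw -76.61 tilt [-0.0009  0.0001] w 0.649 F [5.52 1.09 4.7 ] F_u 5.62 F_v -0.20 platform xy from stop 0.0766 0.0009
t 14.80 pos [0.548  0.1454 0.1407] jaw -76.62 tilt [-0.0009  0.    ] w 0.646 F [6.17 1.46 3.82] F_u 6.34 F_v 0.00 platform xy from stop 0.0766 0.0008
```

The bar load now agrees two ways: about 3.5 mm of deflection gives about 8.7 N, and 6 N at the wrist plus 2.3 N of reversed drag gives about 8.3 N. Holding for 3 s, then a final look.

```bash
for i in 1 2 3; do python3 -m jog '[{"gripper":0.6,"dx":0.0,"dy":0.0,"dz":0.0,"rx":0.0,"ry":0.0,"rz":0.0},{"gripper":0.6,"dx":0.0,"dy":0.0,"dz":0.0,"rx":0.0,"ry":0.0,"rz":0.0},{"gripper":0.6,"dx":0.0,"dy":0.0,"dz":0.0,"rx":0.0,"ry":0.0,"rz":0.0},{"gripper":0.6,"dx":0.0,"dy":0.0,"dz":0.0,"rx":0.0,"ry":0.0,"rz":0.0},{"gripper":0.6,"dx":0.0,"dy":0.0,"dz":0.0,"rx":0.0,"ry":0.0,"rz":0.0},{"gripper":0.6,"dx":0.0,"dy":0.0,"dz":0.0,"rx":0.0,"ry":0.0,"rz":0.0},{"gripper":0.6,"dx":0.0,"dy":0.0,"dz":0.0,"rx":0.0,"ry":0.0,"rz":0.0},{"gripper":0.6,"dx":0.0,"dy":0.0,"dz":0.0,"rx":0.0,"ry":0.0,"rz":0.0},{"gripper":0.6,"dx":0.0,"dy":0.0,"dz":0.0,"rx":0.0,"ry":0.0,"rz":0.0},{"gripper":0.6,"dx":0.0,"dy":0.0,"dz":0.0,"rx":0.0,"ry":0.0,"rz":0.0}]' >/dev/null; python3 s.py; done
python3 - <<'E'
from h import *
u=np.array([np.cos(np.radians(13.3)),np.sin(np.radians(13.3))]);v=np.array([-u[1],u[0]])
def m(P,px):
    E=np.dstack([(P[...,:2]-[.4737,.127])@u,(P[...,:2]-[.4737,.127])@v,P[...,2]]);hsv=cv2.cvtColor(px,cv2.COLOR_BGR2HSV)
    b=np.zeros((400,640),bool);b[195:240,375:500]=1;b&=(hsv[...,0]>105)&(hsv[...,0]<130)&(hsv[...,1]>150)&(E[...,2]>.12)&(E[...,2]<.15)
    q=E[b]
    for s in [q[:,1]<-.04,q[:,1]>.045]: print("bar",np.percentile(q[s,0],[10,50,90]).round(4))
    k=(hsv[...,0]>18)&(hsv[...,0]<35)&(hsv[...,1]>130)&(E[...,0]>.18)&(E[...,2]>.135)
    for s in [E[...,1]<0,E[...,1]>0]: print("yellow",np.median(E[k&s],axis=0).round(4))
d=np.load("scene2.npz");m(d["P"],d["px"]);c=read_camera("scene");m(cloud(c),c["pixels"])
cv2.imwrite("pics/final.png",c["pixels"])
E
```

```text
t 15.90 pos [0.548  0.1454 0.1407] jaw -76.62 tilt [-0.0009  0.    ] w 0.644 F [6.49 1.11 3.48] F_u 6.57 F_v -0.42 platform xy from stop 0.0766 0.0009
t 16.90 pos [0.548  0.1455 0.1407] jaw -76.61 tilt [-0.001  0.   ] w 0.649 F [6.75 0.68 4.4 ] F_u 6.73 F_v -0.89 platform xy from stop 0.0765 0.0009
t 17.90 pos [0.548  0.1455 0.1407] jaw -76.61 tilt [-0.0009  0.    ] w 0.646 F [6.06 1.38 3.74] F_u 6.22 F_v -0.05 platform xy from stop 0.0766 0.0009
bar [0.0016 0.0079 0.0104]
bar [0.002  0.0083 0.0115]
yellow [ 0.2238 -0.1226  0.1556]
yellow [0.2244 0.1291 0.1556]
bar [-0.0019  0.0041  0.0063]
bar [-0.0018  0.0052  0.008 ]
yellow [ 0.2236 -0.1224  0.1561]
yellow [0.2244 0.129  0.1557]
```

View pics/final.png

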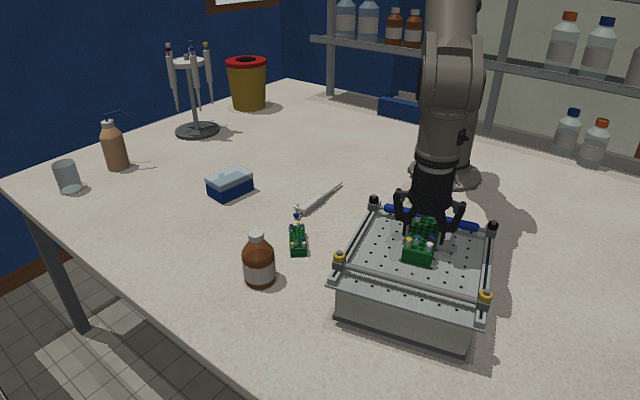

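The rack is flat and pressed on the stop bar (420,240). The clamp bar has not moved and the bystanders are in place. The push stayed steady for 3 s, so I'm handing in.

```bash
python3 -c "from station import hand_in; print(hand_in())"
```

```text
the job is handed in; nothing more can be done
None
```

I handed the job in with the large green rack flat on the platform, pressed end-on against the blue stop bar and still gripped. It finished at about 18 s; the limit is 56 s.

- **Sequence:** I gripped the rack across its width, carried it upright over the bars and set it down gently between them. I let go briefly so it settled flat, regripped, and slid it against the bar within about 3 mm of the bar's middle.
- **Push:** The final pose held for more than 3 s with no drift. The wrist read a steady 6–6.7 N. I had eased back, so the rack's drag hides part of the push; adding about 2 N for that gives about 8.5 N on the bar.
- **Disagreement:** The arm's position puts the bar's deflection at about 3.5 mm (8.7 N). The camera shows 3–4 mm (8–10 N). All estimates lie within 5–12 N, and the highest wrist reading was 11.5 N.
- **Square and flat:** The last end-face measurements put the rack within about 0.5° of the bar, close to the camera's noise. The camera also showed the rack top sloping about 0.3° relative to the platform, which I took as noise; the tool itself was level to 0.05°.
- **Left alone:** The clamp bar's yellow knobs measured unmoved to within 0.2 mm. The bottle, tip box, pipette and small look-alike rack look unchanged in the last picture.

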